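# Sort two asphalt test cores by size into their dishes

## Robot

A 6-joint arm with a two-finger parallel gripper is mounted at the origin on the work surface. World frame = base frame: x ahead of the robot, y to its left, z up, the work surface at z = 0. Lengths are in mm, angles in rad, forces in N, time in s.
With the tool pointing down it reaches from about 350 to 775 mm from the base axis. Payload 7.3 kg.
Tool frame: the origin (TCP) lies between the finger pads; the fingertips stand 14 mm ahead of it and the grasp point (between the pads) lies 5 mm behind it; z points along the fingers, y is the line along which they close (so a half turn about z gives the same grasp; the last joint's range is limited). The gripper opens to 92 mm and grips with 3 to 60 N. Pads are 19 mm wide; open, the fingers measure 130 mm over their backs; the gripper's body (75 mm by 190 mm) begins 47 mm behind the grasp point.
Start: joints at [1.181, 0.342, 1.524, -0, 1.275, -0.146], TCP at [126.714, 509.497, 240.741] pointing down, gripper open.
Joint ranges: [-2.53, 2.53], [-0.77, 2.02], [0.04, 2.7], [-1, 4.14], [0.28, 2.66], [-3.11, 3.11]. Speed limits (rad/s): [2.57, 2.57, 3.14, 3.14, 3.14, 3.14].

## Interface

Orientations are given as [roll, pitch, yaw] about the fixed x, y, z axes, in that order (R = Rz(yaw) Ry(pitch) Rx(roll)).
In Python, from plant import get_obs, cams, close_job gives the robot as it stands. The module is installed in compiled form; this text tells all that it offers.
- The arm moves only by the shell command python3 -m creep 'ROWS'. ROWS is JSON, a list of rows, each an object of numbers: "hand": the opening, from 0 (shut) to 1 (fully open); "tx", "ty", "tz": the shift along the tool's x, y, z in m; "spin": the turn about the tool's z in degrees. In form: [{"hand": .., "tx": .., "ty": .., "tz": .., "spin": ..}, ...]. A call has 1 to 5 rows; each row shifts and turns the commanded pose from where the row before left it, along the tool's axes as they then stand; what a row does not reach is not made up. A row lasts 1/8 s, in which the tool goes at most 62.5 mm and 10.7 degrees, less where a joint would pass 70% of its speed; a pose out of reach is approached as far as the arm can. A call is refused whole if a number of a shift passes 0.0625 or a number of a turn 10.7, either way. A call with a gripper value outside its range is refused whole. The fingers move at their own pace and stop on an object; the grip force is fixed at half the most. Time passes only in rows, so rows that do not move let the fingers close. It gives the time, the measured TCP pose, the force, the opening and the grip force at its end, in the units of the state.
- get_obs(): the state, without advancing time (a new reading comes with each control period).
- cams.capture(name): name is "side" or "top"; returns a dict with "color" (420x560x3 uint8, red, green, blue), "K" (3x3 intrinsics, pixels), "k1" (the pictures are not rectified: a ray, as slopes to the right and down, at radius r is drawn at 1 + k1 r^2 times it, then the intrinsics apply), "R" (3x3) and "t" (3): a world point X has camera coordinates R X + t. Camera axes: x right, y down, z forward; pixel columns grow to the right and rows downward; lengths in mm; the calibration is good to about 2 mm. A picture is of the moment at which its call begins. There is no depth.
- close_job(): hands the job in; it is judged then, once.
The state is a dict: "time": time; "joint_positions": joint angles; "dq": joint speeds; "tau": joint torques, N m; "tool_pos": TCP position; "tcp_rot": TCP orientation; "contact_force": force on the tool from outside, world axes, zero at the start; "moment": the same for the moment, N m; "grip_width": finger opening in mm; "finger_force": force on a finger pad.
Only numpy, scipy, OpenCV 4.12 (cv2) and the standard library are available. Lean on these libraries where they do the work, as an engineer would, in place of code of your own. Each camera call takes 0.05 s, during which the arm holds its last target. There are 200 camera calls.

## Task

Sort the two small asphalt cores standing on the bench by size: put the broad, squat core into the rectangular tray and the slim, tall core into the round pan. Stand each one upright, flat on the floor of its dish, and set it down rather than dropping it.

Things in the scene. Friction and masses are not known exactly. Their poses are not given: they have to be found in the camera images.
- broad_core: Broad asphalt core: solid black cylinder with grey stone flecks, 60 mm diameter, 50 mm tall, about 0.33 kg, standing upright on the bench. Origin at the centre of its underside, z up its axis. Not the flat 16 mm thick slice of the same diameter, nor the much larger 101 mm cores at the back of the bench. Any yaw will grip it.
- slim_core: Slim asphalt core: solid black cylinder with grey stone flecks, 40 mm diameter, 70 mm tall, about 0.2 kg, standing upright on the bench. Origin at the centre of its underside, z up its axis. Not the bright steel plunger of about the same size. One core stands nearer the robot, one farther; which varies. Neighbours stand to their left and right (y): gripping across x leaves most finger room.
- tray: Rectangular tray, bare aluminium, open on top, 200 mm (its x) by 160 mm (its y), 25 mm tall, walls 3 mm thick, floor 3 mm thick, 0.7 kg, loose on the bench, on the robot's left or right, turned by up to 12 degrees. Origin at the centre of its underside, z up.
- pan: Round pan, dark steel, open on top, 170 mm diameter at the rim and 160 mm at the foot, 28 mm tall, wall 3 mm thick, floor 4 mm thick, 0.7 kg, loose on the bench, on the other side from the tray. Origin at the centre of its underside, z up.
Things that resemble listed ones, but are neither listed nor needed, are in the scene too. Leave any orange or purple look-alike of the broad_core alone. Of the things that look like the pan, take the one that is farthest to the robot's left at the start.

How it is judged (in metres and radians):
At the end, for the whole second after the job is handed in: Broad core standing in the tray (centre within 75 mm along, 55 mm across of the tray's centre), slim core standing in the pan (within 65 mm of its centre); both upright within 9 degrees, undersides under 12 mm above their dish's underside, at rest; dishes level within 5 degrees (x of broad_core in the frame of tray between -0.075 and 0.075 m and y of broad_core in the frame of tray between -0.055 and 0.055 m and z of broad_core in the frame of tray between -0.003 and 0.012 m and angle between each of broad_core, slim_core's own z axis and vertical below 0.17 rad and linear speed of each of broad_core, slim_core below 0.02 m/s and angular speed of each of broad_core, slim_core below 0.15 rad/s and horizontal distance between slim_core and pan below 0.065 m and z of slim_core in the frame of pan between -0.003 and 0.012 m and angle between each of tray, pan's own z axis and vertical below 0.1 rad); the robot touches nothing.
It fails at once if the broad core is dropped (falls free at over 0.7 m/s, about 25 mm) (contact force between broad_core and anything else below 0.01 N and linear speed of broad_core above 0.7 m/s).
It fails at once if the slim core is dropped (falls free at over 0.7 m/s, about 25 mm) (contact force between slim_core and anything else below 0.01 N and linear speed of slim_core above 0.7 m/s).
It also fails if it takes over 58 s, if anything falls off the work surface, if the arm or the gripper's body presses on something with over 40 N, if the wrist force passes 120 N, or if a joint passes its speed limit or range.

## Working session

There is one attempt and no reset: what is moved stays moved. The work goes in short steps, Python scripts to look and compute and a shell command to move; the robot and the scene stay as the last step left them, time stands still between calls to the robot, and variables do not carry over. Pictures are saved under pics/ and viewed, at most 10 in all, crops included, and the job is handed in when it is done.

```bash
mkdir -p pics; cat > h.py <<'E'
import numpy as np, cv2
from plant import get_obs, cams
def cap(name,fn):
    c=cams.capture(name); np.savez('cal_'+name+'.npz',**{k:np.array(c[k]) for k in('K','k1','R','t','color')})
    cv2.imwrite('pics/'+fn,c['color'][:,:,::-1]); return c
def ray(name,u,v):
    c=np.load('cal_'+name+'.npz'); K=c['K'];R=c['R'];t=c['t'].ravel()
    k=float(c['k1'])
    p=cv2.undistortPoints(np.array([[[u,v]]],float),K,np.array([k,0,0,0.]))[0,0]
    return -R.T@t, R.T@np.array([p[0],p[1],1.])
def onz(name,u,v,z):
    o,d=ray(name,u,v); return o+d*(z-o[2])/d[2]
def proj(name,X):
    c=np.load('cal_'+name+'.npz')
    return cv2.projectPoints(np.array(X,float).reshape(-1,1,3),cv2.Rodrigues(c['R'])[0],c['t'].ravel().astype(float),c['K'],np.array([float(c['k1']),0,0,0]))[0][:,0]
E
python3 - <<'E'
from h import *
for n in('top','side'):
    c=cap(n,n+'0.png'); print(n,c['K'],c['k1'],-c['R'].T@np.array(c['t']).ravel())
o=get_obs(); print(o['time'],o['tool_pos'],o['tcp_rot'],o['grip_width'])
E
```

```text
top [[384.15060619   0.         277.32758707]
 [  0.         384.15060619 201.78627274]
 [  0.           0.           1.        ]] -0.08202727444866031 [305.94973708 -16.95568322 985.75654104]
side [[479.45616314   0.         277.82533234]
 [  0.         479.45616314 213.00841631]
 [  0.           0.           1.        ]] -0.13267559884170724 [432.98320423 906.3390515  835.9765337 ]
0.1 [126.57912567 509.17844029 240.1232382 ] [-3.14028963e+00 -2.00228503e-04  2.89782396e+00] 91.84291339480639
```

View pics/top0.png

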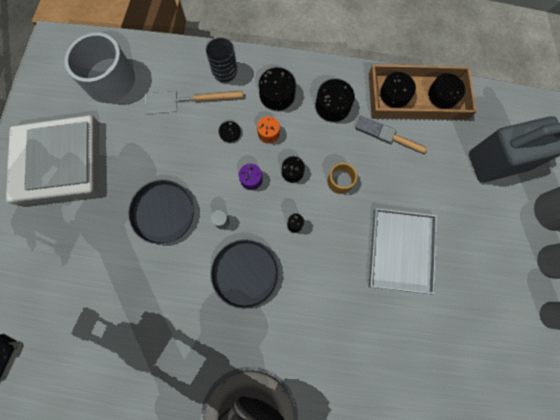

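View pics/side0.png

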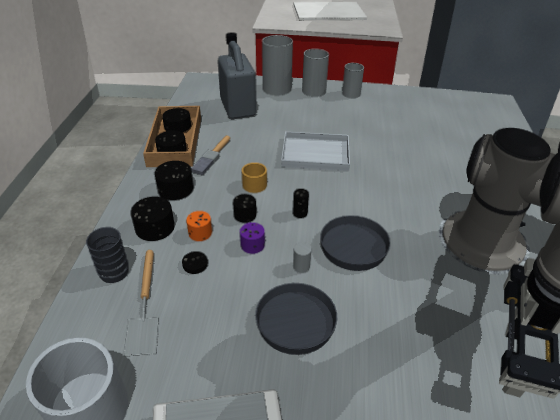

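Top view: the robot base is at the bottom, (250,410), and its left is image left.
- **Broad core candidates:** black (293,169), orange (268,129), purple (250,176), flat slice (230,131), large cores at the back. The squat black one at (293,169) fits; it is (245,208) in the side view.
- **Slim core candidates:** black (295,223), steel plunger (220,219). The black one fits; it is (300,203) in the side view.
- **Pans:** (162,212) and (245,273). The first is farther left, so it is the one meant.
- **Tray:** (404,250).

Next, one enlarged crop to confirm.

```bash
python3 - <<'E'
from h import *
import cv2
t=cv2.imread('pics/top0.png')[100:300,120:450]
s=cv2.imread('pics/side0.png')[120:360,180:400]
a=cv2.resize(t,None,fx=2.4,fy=2.4,interpolation=cv2.INTER_CUBIC)
cv2.imwrite('pics/crop1.png',a)
# ellipse-ish centres
for n,u,v,z in[('broad',293,169,25),('slim',295,223,35),('pan',162,212,20),('pan2',245,273,20),('tray',404,250,18),('plunger',220,219,35),('purple',250,176,25),('ring',342,178,20),('orange',268,129,25)]:
    print(n,onz('top',u,v,z).round())
for n,u,v,z in[('broad',245,208,25),('slim',300.5,203,35),('pan',297,317,20),('tray',316,151,15)]:
    print('side',n,onz('side',u,v,z).round())
for w,uv in [('tray',[(376,209),(436,214),(433,292),(371,287)])]:
    P=np.array([onz('top',*p,25) for p in uv]);print(P.round(),P.mean(0))
    print([np.linalg.norm(P[i]-P[i-1]).round() for i in range(4)])
E
```

```text
broad [618. -15.  25.]
slim [475. -40.  35.]
pan [455. 303.  20.]
pan2 [335.  65.  20.]
tray [ 450. -325.   18.]
plunger [457. 148.  35.]
purple [582.  93.  25.]
ring [ 615. -146.   20.]
orange [720.  67.  25.]
side broad [617. -19.  25.]
side slim [475. -45.  35.]
side pan [454. 305.  20.]
side tray [ 449. -320.   15.]
[[ 544. -241.   25.]
 [ 554. -399.   25.]
 [ 355. -404.   25.]
 [ 346. -248.   25.]] [ 449.83180265 -323.10088234   25.        ]
[np.float64(198.0), np.float64(158.0), np.float64(199.0), np.float64(156.0)]
```

View pics/crop1.png

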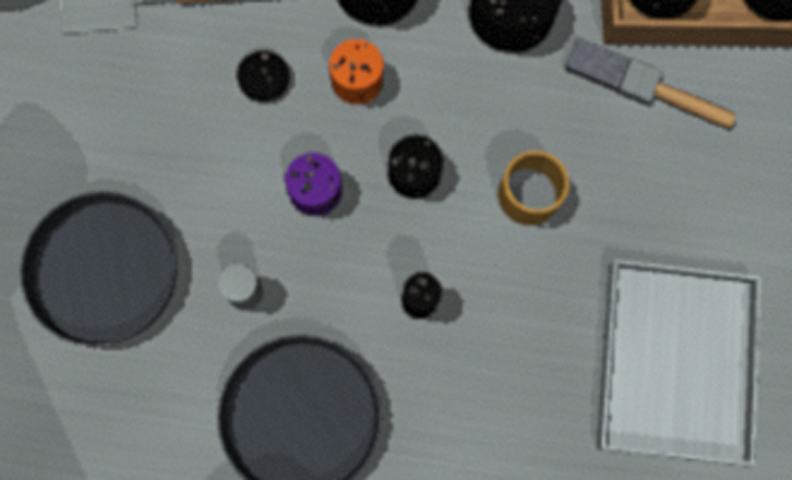

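The crop confirms it: broad core at crop (415,167), slim core at (421,295), leftmost pan at (103,268), tray at (681,362). Both cameras agree within about 5 mm: broad (617,-17), slim (475,-42), pan (455,304), tray (450,-322). I'll spin first so that tool y lies along world x.

```bash
python3 -m creep '[{"hand":1,"tx":0,"ty":0,"tz":0,"spin":10.7},{"hand":1,"tx":0,"ty":0,"tz":0,"spin":10.7},{"hand":1,"tx":0,"ty":0,"tz":0,"spin":10.7},{"hand":1,"tx":0,"ty":0,"tz":0,"spin":10.7},{"hand":1,"tx":0,"ty":0,"tz":0,"spin":10.7}]'
python3 -m creep '[{"hand":1,"tx":0,"ty":0,"tz":0,"spin":10.7},{"hand":1,"tx":0,"ty":0,"tz":0,"spin":10.7},{"hand":1,"tx":0,"ty":0,"tz":0,"spin":1.1},{"hand":1,"tx":0,"ty":0,"tz":0,"spin":0}]'
```

```text
time: 0.72
tool_pos: [126.6, 509.3, 240.3]
tcp_rot: [-3.141, 0.001, 1.958]
contact_force: [0.2, 0.3, -0.0]
grip_width: 91.6
finger_force: 0.0
time: 1.23
tool_pos: [126.7, 509.4, 240.5]
tcp_rot: [-3.141, 0.0, 1.575]
contact_force: [-0.0, 0.1, 0.9]
grip_width: 92.0
finger_force: 0.0
```

```bash
python3 -m creep '[{"hand":1,"tx":-0.04,"ty":0.045,"tz":0,"spin":0},{"hand":1,"tx":-0.04,"ty":0.045,"tz":0,"spin":0},{"hand":1,"tx":-0.04,"ty":0.045,"tz":0,"spin":0},{"hand":1,"tx":-0.04,"ty":0.045,"tz":0,"spin":0},{"hand":1,"tx":-0.04,"ty":0.045,"tz":0,"spin":0}]'
python3 -m creep '[{"hand":1,"tx":-0.05,"ty":0.015,"tz":0,"spin":0},{"hand":1,"tx":-0.05,"ty":0.015,"tz":0,"spin":0},{"hand":1,"tx":-0.05,"ty":0.015,"tz":0,"spin":0},{"hand":1,"tx":-0.05,"ty":0.015,"tz":0,"spin":0},{"hand":1,"tx":-0.05,"ty":0.015,"tz":0,"spin":0}]'
python3 -m creep '[{"hand":1,"tx":-0.025,"ty":0.012,"tz":0.025,"spin":0},{"hand":1,"tx":-0.025,"ty":0.012,"tz":0.025,"spin":0},{"hand":1,"tx":-0.025,"ty":0.012,"tz":0.025,"spin":0},{"hand":1,"tx":-0.025,"ty":0.012,"tz":0.025,"spin":0},{"hand":1,"tx":0,"ty":0,"tz":0,"spin":0}]'
```

```text
time: 1.85
tool_pos: [353.1, 308.2, 240.9]
tcp_rot: [3.141, -0.0, 1.574]
contact_force: [0.8, 0.8, 0.9]
grip_width: 91.8
finger_force: 0.0
time: 2.48
tool_pos: [427.3, 58.0, 240.9]
tcp_rot: [3.141, -0.0, 1.574]
contact_force: [0.3, 0.1, 1.2]
grip_width: 91.7
finger_force: 0.0
time: 3.1
tool_pos: [474.5, -41.4, 139.1]
tcp_rot: [-3.138, -0.001, 1.571]
contact_force: [-0.4, 0.1, 0.1]
grip_width: 91.7
finger_force: 0.0
```

```bash
python3 -m creep '[{"hand":1,"tx":0,"ty":0,"tz":0.03,"spin":0},{"hand":1,"tx":0,"ty":0,"tz":0.03,"spin":0},{"hand":1,"tx":0,"ty":0,"tz":0.025,"spin":0},{"hand":1,"tx":0,"ty":0,"tz":0.019,"spin":0},{"hand":1,"tx":0,"ty":0,"tz":0,"spin":0}]'
python3 - <<'E'
from h import *
c=cap('side','side1.png')
im=cv2.imread('pics/side1.png')[130:270,200:420]
cv2.imwrite('pics/crop2.png',cv2.resize(im,None,fx=3,fy=3,interpolation=cv2.INTER_CUBIC))
E
```

```text
time: 3.72
tool_pos: [474.3, -39.5, 36.5]
tcp_rot: [-3.14, -0.001, 1.573]
contact_force: [0.6, 0.7, 0.6]
grip_width: 91.3
finger_force: 0.0
```

View pics/crop2.png

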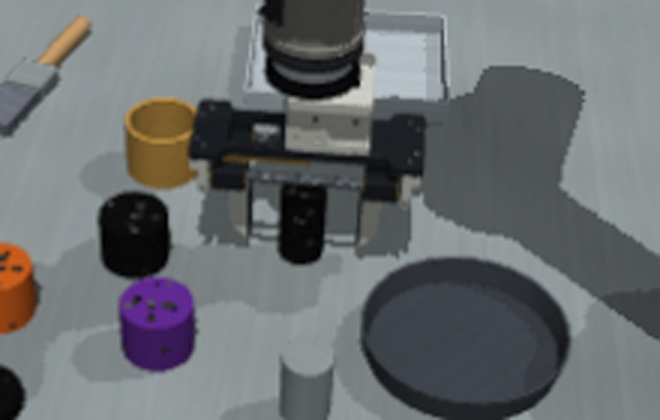

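The slim core stands centred between the open fingers, at about crop (302,225) with the fingers at 240 and 365. Closing on it.

```bash
python3 -m creep '[{"hand":0,"tx":-0.002,"ty":0,"tz":0,"spin":0},{"hand":0,"tx":0,"ty":0,"tz":0,"spin":0},{"hand":0,"tx":0,"ty":0,"tz":0,"spin":0},{"hand":0,"tx":0,"ty":0,"tz":0,"spin":0},{"hand":0,"tx":0,"ty":0,"tz":0,"spin":0}]'
python3 -m creep '[{"hand":0,"tx":0,"ty":0,"tz":0,"spin":0},{"hand":0,"tx":0,"ty":0,"tz":-0.005,"spin":0},{"hand":0,"tx":0,"ty":0,"tz":-0.015,"spin":0},{"hand":0,"tx":0,"ty":0,"tz":-0.02,"spin":0},{"hand":0,"tx":0,"ty":0,"tz":0,"spin":0}]'
```

```text
time: 4.4
tool_pos: [475.0, -42.3, 36.7]
tcp_rot: [3.142, -0.0, 1.571]
contact_force: [-0.4, -0.1, -0.1]
grip_width: 46.4
finger_force: 0.0
time: 5.03
tool_pos: [475.8, -42.5, 77.7]
tcp_rot: [3.139, 0.001, 1.571]
contact_force: [-0.4, -0.3, -2.1]
grip_width: 39.6
finger_force: 30.0
```

```bash
python3 -m creep '[{"hand":0,"tx":0,"ty":0,"tz":-0.03,"spin":0},{"hand":0,"tx":0,"ty":0,"tz":-0.03,"spin":0},{"hand":0,"tx":0.015,"ty":0,"tz":-0.03,"spin":0},{"hand":0,"tx":0.03,"ty":-0.005,"tz":0,"spin":0},{"hand":0,"tx":0.04,"ty":-0.005,"tz":0,"spin":0}]'
python3 -m creep '[{"hand":0,"tx":0.04,"ty":-0.005,"tz":0,"spin":0},{"hand":0,"tx":0.04,"ty":-0.005,"tz":0,"spin":0},{"hand":0,"tx":0.04,"ty":0,"tz":0,"spin":0},{"hand":0,"tx":0.04,"ty":0,"tz":0,"spin":0},{"hand":0,"tx":0.04,"ty":0,"tz":0,"spin":0}]'
python3 -m creep '[{"hand":0,"tx":0.03,"ty":0,"tz":0,"spin":0},{"hand":0,"tx":0.02,"ty":0,"tz":0,"spin":0},{"hand":0,"tx":0.011,"ty":0,"tz":0.01,"spin":0},{"hand":0,"tx":0,"ty":0,"tz":0.02,"spin":0},{"hand":0,"tx":0,"ty":0,"tz":0,"spin":0}]'
python3 - <<'E'
from h import *
cap('side','side2.png'); cap('top','top2.png')
E
```

```text
time: 5.65
tool_pos: [464.6, 43.1, 166.2]
tcp_rot: [-3.141, -0.0, 1.57]
contact_force: [-0.4, 0.2, -2.5]
grip_width: 39.8
finger_force: 30.0
time: 6.28
tool_pos: [454.2, 243.8, 165.6]
tcp_rot: [-3.14, 0.001, 1.571]
contact_force: [0.5, -0.2, -2.5]
grip_width: 39.8
finger_force: 30.0
time: 6.9
tool_pos: [453.7, 302.6, 134.6]
tcp_rot: [-3.137, 0.002, 1.571]
contact_force: [-0.8, 0.7, -2.3]
grip_width: 39.4
finger_force: 30.0
```

View pics/side2.png

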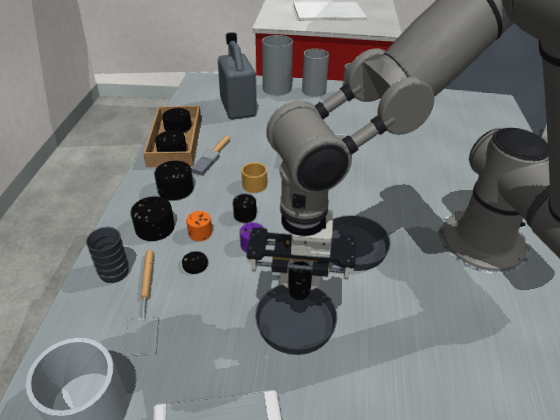

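The slim core hangs upright at (299,280), over the pan at (297,317). Lowering it gently.

```bash
python3 -m creep '[{"hand":0,"tx":0,"ty":0,"tz":0.025,"spin":0},{"hand":0,"tx":0,"ty":0,"tz":0.03,"spin":0},{"hand":0,"tx":0,"ty":0,"tz":0.025,"spin":0},{"hand":0,"tx":0,"ty":0,"tz":0.008,"spin":0},{"hand":0,"tx":0,"ty":0,"tz":0,"spin":0}]'
python3 -m creep '[{"hand":0,"tx":0,"ty":0,"tz":0.003,"spin":0},{"hand":0,"tx":0,"ty":0,"tz":0,"spin":0}]'
```

```text
time: 7.62
tool_pos: [455.2, 303.6, 49.2]
tcp_rot: [3.141, -0.0, 1.571]
contact_force: [0.5, -0.4, -1.5]
grip_width: 39.6
finger_force: 30.0
time: 7.88
tool_pos: [455.2, 303.9, 46.4]
tcp_rot: [3.14, -0.001, 1.571]
contact_force: [0.1, -0.2, -2.6]
grip_width: 39.4
finger_force: 30.0
```

```bash
python3 -m creep '[{"hand":0,"tx":0,"ty":0,"tz":0.004,"spin":0},{"hand":0,"tx":0,"ty":0,"tz":0,"spin":0}]'
python3 -m creep '[{"hand":0,"tx":0,"ty":0,"tz":0.0015,"spin":0},{"hand":0,"tx":0,"ty":0,"tz":0,"spin":0}]'
```

```text
time: 8.12
tool_pos: [454.6, 303.6, 41.5]
tcp_rot: [-3.141, 0.0, 1.571]
contact_force: [-0.2, -0.3, -1.2]
grip_width: 39.5
finger_force: 30.0
time: 8.38
tool_pos: [454.9, 303.8, 40.7]
tcp_rot: [3.141, -0.0, 1.571]
contact_force: [-1.2, -0.8, 2.8]
grip_width: 39.4
finger_force: 30.0
```

Touchdown (+2.8 N, TCP at the expected height). Releasing, rising and going to the broad core.

```bash
python3 -m creep '[{"hand":0.75,"tx":0,"ty":0,"tz":0,"spin":0},{"hand":0.75,"tx":0,"ty":0,"tz":0,"spin":0},{"hand":0.75,"tx":0,"ty":0,"tz":0,"spin":0},{"hand":0.75,"tx":0,"ty":0,"tz":0,"spin":0},{"hand":0.75,"tx":0,"ty":0,"tz":-0.01,"spin":0}]'
python3 -m creep '[{"hand":0.75,"tx":0,"ty":0,"tz":-0.03,"spin":0},{"hand":0.75,"tx":0,"ty":0,"tz":-0.04,"spin":0},{"hand":1,"tx":0,"ty":0,"tz":-0.04,"spin":0},{"hand":1,"tx":-0.021,"ty":0.012,"tz":-0.01,"spin":0},{"hand":1,"tx":-0.04,"ty":0.02,"tz":0,"spin":0}]'
python3 -m creep '[{"hand":1,"tx":-0.05,"ty":0.025,"tz":0,"spin":0},{"hand":1,"tx":-0.05,"ty":0.025,"tz":0,"spin":0},{"hand":1,"tx":-0.05,"ty":0.025,"tz":0,"spin":0},{"hand":1,"tx":-0.05,"ty":0.025,"tz":0,"spin":0},{"hand":1,"tx":-0.04,"ty":0.02,"tz":0,"spin":0}]'
python3 -m creep '[{"hand":1,"tx":-0.02,"ty":0.01,"tz":0.02,"spin":0},{"hand":1,"tx":0,"ty":0,"tz":0.02,"spin":0},{"hand":1,"tx":0,"ty":0,"tz":0,"spin":0}]'
python3 - <<'E'
from h import *
cap('side','side3.png');cap('top','top3.png')
E
```

```text
time: 9.0
tool_pos: [454.4, 303.5, 50.0]
tcp_rot: [-3.14, 0.001, 1.571]
contact_force: [-0.1, 0.4, -0.4]
grip_width: 69.0
finger_force: 0.0
time: 9.62
tool_pos: [487.5, 243.3, 172.5]
tcp_rot: [3.138, -0.002, 1.574]
contact_force: [0.6, -0.5, -0.1]
grip_width: 91.2
finger_force: 0.0
time: 10.25
tool_pos: [607.8, 0.6, 171.0]
tcp_rot: [3.141, 0.0, 1.57]
contact_force: [0.8, 0.3, -0.3]
grip_width: 92.1
finger_force: 0.0
time: 10.62
tool_pos: [615.3, -16.5, 127.7]
tcp_rot: [-3.136, -0.001, 1.572]
contact_force: [-0.3, 0.7, 0.2]
grip_width: 91.6
finger_force: 0.0
```

View pics/side3.png

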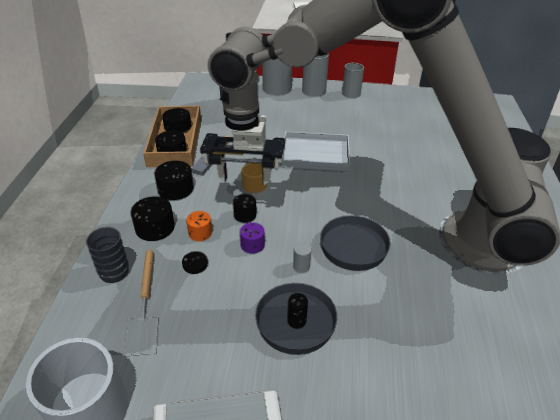

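The slim core stands in the pan at (298,310). The gripper is over the broad core at (245,208). Descending to grip it.

```bash
python3 -m creep '[{"hand":1,"tx":0,"ty":0.002,"tz":0.03,"spin":0},{"hand":1,"tx":0,"ty":0,"tz":0.03,"spin":0},{"hand":1,"tx":0,"ty":0,"tz":0.02,"spin":0},{"hand":1,"tx":0,"ty":0,"tz":0.02,"spin":0},{"hand":1,"tx":0,"ty":0,"tz":0,"spin":0}]'
python3 -m creep '[{"hand":0,"tx":0,"ty":0,"tz":0,"spin":0},{"hand":0,"tx":0,"ty":0,"tz":0,"spin":0},{"hand":0,"tx":0,"ty":0,"tz":0,"spin":0},{"hand":0,"tx":0,"ty":0,"tz":0,"spin":0},{"hand":0,"tx":0,"ty":0,"tz":0,"spin":0}]'
```

```text
time: 11.35
tool_pos: [618.4, -16.4, 29.7]
tcp_rot: [-3.14, -0.0, 1.572]
contact_force: [-0.5, 0.8, -0.5]
grip_width: 91.9
finger_force: 0.0
time: 11.98
tool_pos: [619.1, -17.2, 30.7]
tcp_rot: [3.141, -0.0, 1.571]
contact_force: [-2.1, -0.4, 4.2]
grip_width: 59.4
finger_force: 30.0
```

```bash
python3 -m creep '[{"hand":0,"tx":0,"ty":0,"tz":-0.01,"spin":0},{"hand":0,"tx":0,"ty":0,"tz":-0.03,"spin":0},{"hand":0,"tx":0,"ty":0,"tz":-0.04,"spin":0},{"hand":0,"tx":0,"ty":0,"tz":-0.04,"spin":0},{"hand":0,"tx":-0.01,"ty":-0.005,"tz":-0.01,"spin":0}]'
python3 -m creep '[{"hand":0,"tx":-0.03,"ty":-0.015,"tz":0,"spin":0},{"hand":0,"tx":-0.045,"ty":-0.025,"tz":0,"spin":0},{"hand":0,"tx":-0.045,"ty":-0.025,"tz":0,"spin":0},{"hand":0,"tx":-0.045,"ty":-0.025,"tz":0,"spin":0},{"hand":0,"tx":-0.045,"ty":-0.025,"tz":0,"spin":0}]'
python3 -m creep '[{"hand":0,"tx":-0.045,"ty":-0.025,"tz":0,"spin":0},{"hand":0,"tx":-0.025,"ty":-0.015,"tz":0,"spin":0},{"hand":0,"tx":-0.015,"ty":-0.009,"tz":0.02,"spin":0},{"hand":0,"tx":0,"ty":0,"tz":0.03,"spin":0},{"hand":0,"tx":0,"ty":0,"tz":0,"spin":0}]'
python3 - <<'E'
from h import *
cap('side','side4.png')
im=cv2.imread('pics/side4.png')[60:260,180:400]
cv2.imwrite('pics/crop4.png',cv2.resize(im,None,fx=2.5,fy=2.5,interpolation=cv2.INTER_CUBIC))
E
```

```text
time: 12.6
tool_pos: [615.1, -27.2, 162.8]
tcp_rot: [3.137, 0.001, 1.573]
contact_force: [0.3, -0.4, -3.5]
grip_width: 59.5
finger_force: 30.0
time: 13.22
tool_pos: [496.8, -238.6, 158.5]
tcp_rot: [-3.139, -0.002, 1.571]
contact_force: [1.0, -0.4, -4.2]
grip_width: 59.5
finger_force: 30.0
time: 13.85
tool_pos: [447.6, -321.1, 106.9]
tcp_rot: [-3.136, -0.006, 1.57]
contact_force: [-1.0, -0.1, -5.1]
grip_width: 60.0
finger_force: 30.0
```

View pics/crop4.png

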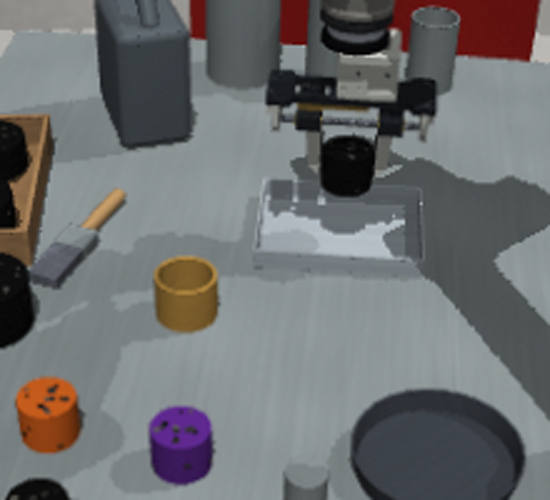

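The broad core hangs upright at crop (347,165), over the tray at (340,225). Lowering it; touchdown should come at a TCP height of about 33.

```bash
python3 -m creep '[{"hand":0,"tx":0,"ty":0,"tz":0.025,"spin":0},{"hand":0,"tx":0,"ty":0,"tz":0.025,"spin":0},{"hand":0,"tx":0,"ty":0,"tz":0.015,"spin":0},{"hand":0,"tx":0,"ty":0,"tz":0.004,"spin":0},{"hand":0,"tx":0,"ty":0,"tz":0,"spin":0}]'
python3 -m creep '[{"hand":0,"tx":0,"ty":0,"tz":0.003,"spin":0},{"hand":0,"tx":0,"ty":0,"tz":0,"spin":0}]'
```

```text
time: 14.52
tool_pos: [450.5, -322.6, 41.8]
tcp_rot: [3.141, 0.001, 1.572]
contact_force: [0.6, -0.4, -3.5]
grip_width: 59.1
finger_force: 30.0
time: 14.78
tool_pos: [450.3, -322.4, 38.5]
tcp_rot: [3.141, 0.0, 1.571]
contact_force: [0.3, -0.0, -3.5]
grip_width: 59.5
finger_force: 30.0
```

```bash
python3 -m creep '[{"hand":0,"tx":0,"ty":0,"tz":0.004,"spin":0},{"hand":0,"tx":0,"ty":0,"tz":0,"spin":0}]'
python3 -m creep '[{"hand":0,"tx":0,"ty":0,"tz":0.0015,"spin":0},{"hand":0,"tx":0,"ty":0,"tz":0,"spin":0}]'
```

```text
time: 15.02
tool_pos: [450.0, -322.2, 33.9]
tcp_rot: [-3.141, -0.0, 1.571]
contact_force: [-0.4, -0.1, -3.0]
grip_width: 59.7
finger_force: 30.0
time: 15.28
tool_pos: [450.1, -322.3, 33.7]
tcp_rot: [3.141, 0.0, 1.571]
contact_force: [-2.8, 1.3, 5.9]
grip_width: 59.4
finger_force: 30.0
```

Touchdown. Releasing and retreating upwards.

```bash
python3 -m creep '[{"hand":0.9,"tx":0,"ty":0,"tz":0,"spin":0},{"hand":0.9,"tx":0,"ty":0,"tz":0,"spin":0},{"hand":0.9,"tx":0,"ty":0,"tz":0,"spin":0},{"hand":0.9,"tx":0,"ty":0,"tz":0,"spin":0},{"hand":0.9,"tx":0,"ty":0,"tz":-0.01,"spin":0}]'
python3 -m creep '[{"hand":0.9,"tx":0,"ty":0,"tz":-0.03,"spin":0},{"hand":0.9,"tx":0,"ty":0,"tz":-0.04,"spin":0},{"hand":0.9,"tx":0,"ty":0,"tz":-0.04,"spin":0},{"hand":0.9,"tx":0,"ty":0,"tz":-0.03,"spin":0},{"hand":0.9,"tx":0,"ty":0,"tz":0,"spin":0}]'
python3 -m creep '[{"hand":0.9,"tx":0,"ty":0,"tz":0,"spin":0},{"hand":0.9,"tx":0,"ty":0,"tz":0,"spin":0}]'
python3 - <<'E'
from h import *
cap('side','side5.png')
E
```

```text
time: 15.9
tool_pos: [449.8, -322.0, 42.4]
tcp_rot: [-3.14, -0.001, 1.571]
contact_force: [0.0, -0.6, 0.6]
grip_width: 82.7
finger_force: 0.0
time: 16.52
tool_pos: [451.2, -323.2, 185.8]
tcp_rot: [3.137, 0.004, 1.571]
contact_force: [-0.1, 0.9, -0.5]
grip_width: 82.5
finger_force: 0.0
time: 16.77
tool_pos: [449.7, -321.9, 181.5]
tcp_rot: [-3.14, -0.002, 1.571]
contact_force: [-0.5, -0.5, -0.3]
grip_width: 82.7
finger_force: 0.0
```

View pics/side5.png

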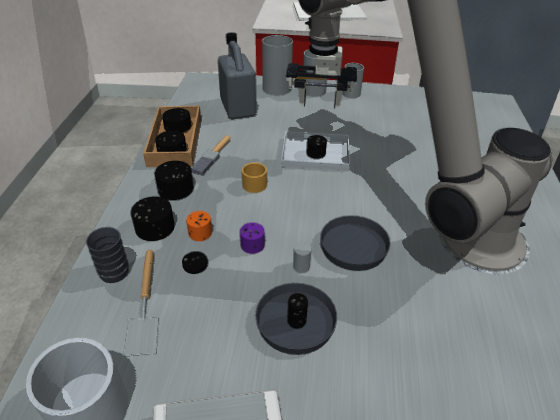

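The broad core stands in the tray at (316,147), the slim core stands in the pan at (298,310), and the robot is clear of everything.

```bash
python3 -c "from plant import close_job; print(close_job())"
```

```text
the job is handed in; nothing more can be done
None
```

The job is handed in at about 17 s of the 58 s allowed: the last picture shows the broad core standing in the tray, the slim core standing in the leftmost pan, and the arm clear; no verdict was returned.

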